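# Hold a drill sleeve true on the dental surveyor

## Robot

A 6-joint arm with a two-finger parallel gripper is mounted at the origin on the work surface. World frame = base frame: x ahead of the robot, y to its left, z up, the work surface at z = 0. Lengths are in m, angles in rad, forces in N, time in s.
With the tool pointing down it reaches from about 0.25 to 0.725 m from the base axis. Payload 4 kg.
Tool frame: the origin (TCP) lies on the centre line of the jaws, within the pads' length; the fingertips stand 17 mm ahead of it and the grasp point (between the pads) lies 2 mm behind it; z points along the fingers, y is the line along which they close (so a half turn about z gives the same grasp; the last joint's range is limited). The gripper opens to 85 mm and grips with 20 to 120 N. Pads are 22 mm wide; open, the fingers measure 114 mm over their backs; the gripper's body (76 mm by 85 mm) begins 54 mm behind the grasp point. The pads swing forward as they close: fully open they stand 13 mm farther back than shut.
Start: joints at [1.334, 0.241, 0.005, 1.335, 0, 1.571], TCP at [0.117, 0.486, 0.215] pointing down, gripper open.
Joint ranges: [-2.72, 2.72], [-1.05, 1.87], [-1.09, 1.28], [-1.99, 2.15], [-1.42, 1.44], [-3.14, 3.14]. Speed limits (rad/s): [2.79, 2.79, 3.14, 3.14, 3.14, 3.14].

## Interface

Orientations are given as a unit quaternion [x, y, z, w].
In Python, from workcell import get_obs, imaging, order gives the robot as it stands.
- The arm moves only by the tool apply_moves, never from a script. Its argument "targets" is a list that holds one entry, the list of rows, each a list of 5 numbers: the shift along the world's x, y, z in units of 40 mm (1.0 is 40 mm), then the turn about the world's z in degrees, then the gripper command: -1 is shut, 1 is fully open, values between are in proportion. In form: [[[dx, dy, dz, turn, fingers], ...]]. A call has 1 to 8 rows; each row shifts and turns the commanded pose from where the row before left it; what a row does not reach is not made up. A row lasts 1/12 s, in which the tool goes at most 41.7 mm and 7.16 degrees, less where a joint would pass 70% of its speed; a pose out of reach is approached as far as the arm can. A call is refused whole if a number of a shift passes 1 or a number of a turn 7.16, either way. A call with a gripper value outside its range is refused whole. The fingers move at their own pace and stop on an object; the grip force is fixed at half the most. Time passes only in rows, so rows that do not move let the fingers close. It gives the time, the measured TCP pose, the force, the opening and the grip force at its end, in the units of the state.
- get_obs(): the state, without advancing time (a new reading comes with each control period).
- imaging.camera(name): name is "scene" or "top" or "wrist"; returns (picture, depth): 400x640x3 uint8, blue, green, red; 400x640 float32, m along the optical axis (not along the pixel's ray), 0 where there is no reading.
- imaging.get_calibration(name): a dict with "camera_matrix" (3x3 intrinsics, pixels), "eye" and "rotation" of the camera in the world; the wrist camera has in their place "hand_eye" (4x4, takes a point from camera to tool coordinates, whose origin is the TCP and whose axes are the flange's). Camera axes: x right, y down, z forward; pixel columns grow to the right and rows downward; lengths in m; the calibration is good to about 2 mm. A picture is of the moment at which its call begins: read the wrist's pose just before it. get_calibration takes no time and is no camera call.
- order.job_done(): hands the job in; it is judged then, once.
The state is a dict: "clock": time; "joint_pos": joint angles; "joint_vel": joint speeds; "tau": joint torques, N m; "eef_pos": TCP position; "tool_rot": TCP orientation; "ft_force": force on the tool from outside, world axes, zero at the start; "ft_torque": the same for the moment, N m; "grip_width": finger opening in m; "grasp_force": force on a finger pad.
Only numpy, scipy, OpenCV 4.12 (cv2) and the standard library are available. Lean on these libraries where they do the work, as an engineer would, in place of code of your own. Each camera call takes 0.05 s, during which the arm holds its last target. There are 200 camera calls.

## Task

The brass drill sleeve of the implant guide is about to be bonded and has to be held true by the surveyor. Slide the survey table back over the surveyor's platform until the brass sleeve stands right under the guide pin, then press the spring-loaded spindle knob gently down so that the pin goes through the sleeve and its collar rests on the sleeve's rim. Finish while holding the knob down with light pressure, collar still on the brass sleeve, and leave the other things on the bench alone.

Things in the scene. Friction and masses are not known exactly. Their poses are not given: they have to be found in the camera images.
- surveyor: Dental surveyor, a fixed grey stand: platform 250 x 210 mm, 14 mm thick; steel column 22 mm thick, 112 mm to +x of the spindle axis; a 20 mm wide arm at 215 to 237 mm height reaches from the column (top 250 mm) to a 30 mm wide head (208 to 244 mm high) that guides the vertical spindle. Origin on the bench straight below the spindle axis; x points to the column, z up. The platform reaches from x = -115 to +135 mm and 105 mm either side in y.
- spindle (a joint): Travel of the spring-return spindle in m: 0 up (rest), grows as it is pressed down, stop at 0.040. The spring pushes back with about 3.5 N at the top and 120 N/m more on the way (about 8 N with the collar on a sleeve). With a sleeve of the survey table below, the collar meets its rim at travel 0.0375; the pin's tip reaches the rim at travel 0.0235. It springs up again when let go, so holding the collar on the rim takes a push of about 10 to 20 N on the knob in all.
- knob_top (a point): Centre of the flat top of the spindle's black round knob, 32 mm wide and 22 mm high; 308 mm above the bench at rest, moves down with the spindle. 42 mm free below the knob at rest, where the 11 mm rod with the spring is seen.
- pin_tip (a point): Lower tip of the brass guide pin under the spindle, on the spindle axis, 129 mm above the bench at rest; moves down with the spindle. Pin 5 mm thick, its lowest 5.5 mm tapered to 1.6 mm; 14 mm above the tip is a collar 11 mm wide, and above it a 15 mm wide chuck.
- collar (a point): Centre of the underside of the pin's collar (11 mm wide, 4 mm high), 14 mm above the pin's tip.
- survey_table: Loose survey table standing on the platform (about 0.7 kg, may be heavier or lighter): round steel foot 90 mm wide, ball joint, round plate 84 mm wide at 42 to 50 mm height, on it a clamped plaster tooth cast with a pale blue resin drilling guide, highest point the sleeves at 91.5 mm. Origin centre of its underside, 14 mm above the bench; x points away from the handle, z up. Its lapped foot slides easily on the platform (friction about 0.2); it is not to be lifted.
- handle (a point): Middle of the table's red lock handle: a 14 mm thick round bar, level, 42 mm long, lying along the table's x axis, centred 98 mm to -x of the table's axis and 31 mm above its underside (24 mm free between bar and platform, 38 mm where it overhangs the bench).
- brass_sleeve (a point): Centre of the upper rim of the brass-coloured sleeve in the guide: upright tube, outside 12 mm, hole 7 mm, the hole goes 23 mm deep. It lies at x = +11.6, y = +23.5 mm from the table's axis, 91.5 mm above the table's underside. This is the one to hold.
- steel_sleeve (a point): Centre of the upper rim of the steel-coloured sleeve, the same size, at x = +11.6, y = -23.5 mm: already bonded, not wanted.
- bur_block: Bystander: white block 50 x 105 x 26 mm with upright burs, 58 mm high in all; origin centre of its underside.
- bowl: Bystander: green mixing bowl, 110 mm wide, 62 mm high; origin centre of its underside.
- fan: Bystander: blue desk fan, 160 mm wide, 210 mm high; origin centre of its foot.
- parts_box: Bystander: clear open box 110 x 85 x 40 mm; origin centre of its underside.

How it is judged:
On the way:
1. the brass sleeve stands under the guide pin (within 5 mm), spindle still up (horizontal distance between brass_sleeve and pin_tip below 0.005 m and value of joint spindle below 0.012 m), for 0.2 s.
At the end, for the whole second after the job is handed in: The robot holds the spindle down: the pin is through the brass sleeve (axes within 2 mm) and its collar rests on the sleeve's rim (gap under 1.5 mm) with 0.5 to 20 N; the survey table stands still and flat on the platform, and the other things are within 15 mm of where they were (horizontal distance between collar and brass_sleeve below 0.002 m and z of collar in the frame of brass_sleeve between -0.003 and 0.0015 m and contact force between spindle and survey_table between 0.5 and 20 N and contact force between any of the fingers, the arm and spindle above 3 N and angle between survey_table's own z axis and vertical below 0.04 rad and z of survey_table in the frame of surveyor below 0.017 m and linear speed of survey_table below 0.01 m/s and distance of each of bur_block, bowl, fan, parts_box from where it was at the start of the episode below 0.015 m); the arm keeps its last pose, push and grip.
It fails at once if the pin is pressed on the survey table with more than 40 N (contact force between spindle and survey_table above 40 N).
It fails at once if the survey table is lifted off or tipped (angle between survey_table's own z axis and vertical above 0.2 rad or z of survey_table in the frame of surveyor above 0.03 m or z of survey_table in the frame of surveyor below 0.008 m).
It fails at once if a bystander is knocked away (distance of any of bur_block, bowl, fan, parts_box from where it was at the start of the episode above 0.03 m).
It also fails if it takes over 67 s, if anything falls off the work surface, if the arm or the gripper's body presses on something with over 40 N, if the wrist force passes 120 N, or if a joint passes its speed limit or range.

## Working session

There is one attempt and no reset: what is moved stays moved. The work goes in short steps, Python scripts to look and compute and a tool call to move; the robot and the scene stay as the last step left them, time stands still between calls to the robot, and variables do not carry over. Pictures are saved under pics/ and viewed, at most 10 in all, crops included, and the job is handed in when it is done.

Besides the shell and the picture viewer there is one more tool, called as name(argument=value, ...), one argument or row to a line, values as JSON. apply_moves: Moves the arm, as the interface text tells. Its arguments: {"type":"object","properties":{"targets":{"type":"array","items":{"type":"array","items":{"type":"array","items":{"type":"number"}}}}},"required":["targets"]}

```bash
mkdir -p pics; ls
python3 - <<'E'
from workcell import get_obs, imaging, order
import cv2,numpy as np
print({k:np.round(v,3).tolist() for k,v in get_obs().items()})
for n in("scene","top"):
    p,d=imaging.camera(n); cv2.imwrite(f"pics/{n}0.png",p); np.save(f"{n}d.npy",d)
    c=imaging.get_calibration(n); print(n,{k:np.round(v,3).tolist() for k,v in c.items()})
E
```

```text
pics
{'clock': 0.0, 'joint_pos': [1.334, 0.241, 0.004, 1.335, -0.0, 1.571], 'joint_vel': [-0.001, 0.0, 0.001, -0.002, 0.0, 0.0], 'tau': [-0.0, -37.232, 25.241, 0.017, 0.0, -0.0], 'eef_pos': [0.117, 0.485, 0.214], 'tool_rot': [0.118, 0.993, -0.001, -0.0], 'ft_force': [0.563, 0.686, -0.009], 'ft_torque': [-0.013, 0.035, 0.011], 'grasp_force': 0.0, 'grip_width': 0.085}
scene {'camera_matrix': [[494.347, 0.0, 325.386], [0.0, 494.347, 205.342], [0.0, 0.0, 1.0]], 'eye': [1.18, -0.459, 1.049], 'rotation': [0.818, 0.44, -0.166, -0.331]}
top {'camera_matrix': [[445.955, 0.0, 319.778], [0.0, 445.955, 192.521], [0.0, 0.0, 1.0]], 'eye': [0.261, -0.003, 1.443], 'rotation': [0.706, -0.699, 0.082, -0.082]}
```

View pics/scene0.png

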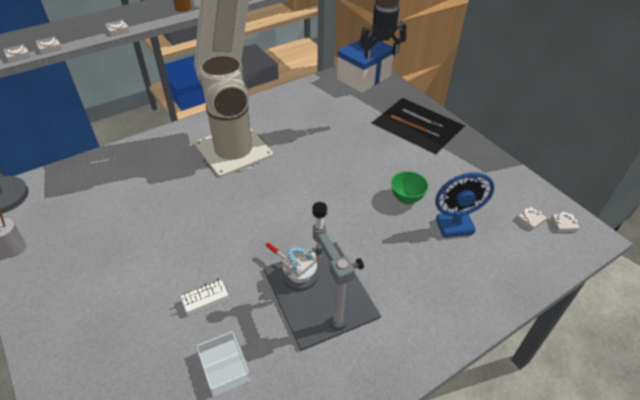

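View pics/top0.png

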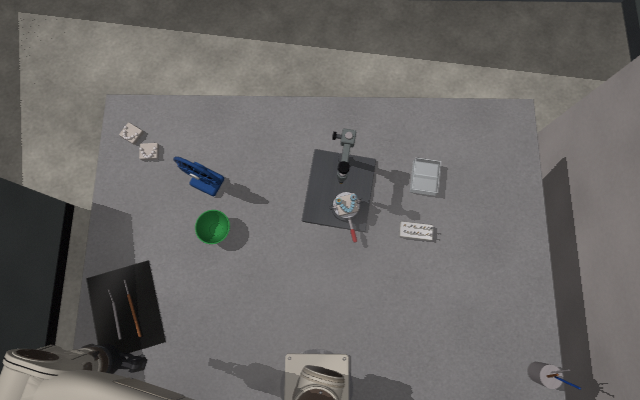

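The scene shows the surveyor in the middle: knob at scene (320,210) and top (343,170). The survey table is robot-side at scene (300,270) and top (346,205), with the red handle at scene (272,247) and top (353,236).

```bash
cat > h.py <<'E'
from workcell import get_obs, imaging, order
import cv2,numpy as np
from scipy.spatial.transform import Rotation as R
def cam(n):
    o=get_obs(); p,d=imaging.camera(n); c=imaging.get_calibration(n); K=np.array(c["camera_matrix"])
    if n=="wrist":
        H=np.array(c["hand_eye"]); T=np.eye(4); T[:3,:3]=R.from_quat(o["tool_rot"]).as_matrix(); T[:3,3]=o["eef_pos"]; M=T@H
        return p,d,K,M[:3,:3],M[:3,3]
    q=np.array(c["rotation"]); Rm=R.from_quat(q).as_matrix() if q.size==4 else q
    return p,d,K,Rm,np.array(c["eye"])
def ray(uv,K,Rm): return Rm@np.linalg.solve(K,[uv[0],uv[1],1.])
def onz(uv,z,K,Rm,e):
    r=ray(uv,K,Rm); return e+r*(z-e[2])/r[2]
def cloud(d,K,Rm,e):
    v,u=np.mgrid[:d.shape[0],:d.shape[1]]; r=np.stack([(u-K[0,2])/K[0,0],(v-K[1,2])/K[1,1],np.ones(d.shape)],-1)*d[...,None]
    return r@Rm.T+e
E
python3 - <<'E'
from h import *
for n in("top","scene"):
    p,d,K,Rm,e=cam(n); P=cloud(d,K,Rm,e); hsv=cv2.cvtColor(p,cv2.COLOR_BGR2HSV); h,s,v=cv2.split(hsv)
    print(n, "bench", np.round(P[300,250],3))
    ok=(P[...,0]>.3)&(P[...,0]<.75)&(abs(P[...,1])<.2)
    red=((h<8)|(h>172))&(s>130)&ok; pts=P[red]; print("red",red.sum(),pts.mean(0).round(3)); 
    ys,xs=np.nonzero(red); 
    q=np.array([onz((x,y),.045,K,Rm,e)[:2] for x,y in zip(xs,ys)]); r=cv2.fitLine(q.astype(np.float32),cv2.DIST_L2,0,.01,.01).ravel(); print("handle plane",q.mean(0).round(4),r[:2],q.min(0),q.max(0))
    k=ok&(P[...,2]>.29)&(P[...,2]<.325)&(v<90); ys,xs=np.nonzero(k); print("knob",k.sum(), P[k].mean(0).round(4))
    c,rad=cv2.minEnclosingCircle(np.stack([xs,ys],1).astype(np.float32)); print(c,rad,onz(c,.308,K,Rm,e))
    pl=ok&(abs(P[...,2]-.014)<.005)&(v<80); ys,xs=np.nonzero(pl)
    m=np.uint8(pl)*255; q=np.array([onz((x,y),.014,K,Rm,e)[:2] for x,y in zip(xs,ys)],np.float32); print("plat",cv2.minAreaRect(q*1000))
    br=ok&(P[...,2]>.09)&(P[...,2]<.12)&(h>10)&(h<35)&(s>90); print("brass?",br.sum(),P[br].mean(0) if br.any() else 0, np.argwhere(br)[:10].tolist())
    if n=="top": c=p[140:250,295:385]
    else: c=p[190:350,250:390]
    cv2.imwrite(f"pics/{n}c.png",cv2.resize(c,None,fx=5 if n=="top" else 3.7,fy=5 if n=="top" else 3.7,interpolation=cv2.INTER_CUBIC))
E
```

```text
top bench [0.252 0.213 0.005]
red 23 [ 0.457 -0.107  0.052]
handle plane [ 0.4582 -0.1072] [0.97565144 0.21932694] [ 0.43871855 -0.11103608] [ 0.47349773 -0.10165721]
knob 122 [ 0.599  -0.063   0.3063]
(342.8902587890625, 167.13414001464844) 6.233824729919434 [ 0.59858453 -0.06264117  0.308     ]
plat ((609.6497192382812, -65.7669677734375), (206.48056030273438, 249.8486785888672), 81.10380554199219)
brass? 4 [ 0.55359013 -0.05957427  0.105605  ] [[199, 338], [199, 339], [201, 338], [201, 339]]
scene bench [ 0.534 -0.223  0.003]
red 50 [ 0.455 -0.113  0.051]
handle plane [ 0.4505 -0.1113] [0.9808881  0.19457242] [ 0.43126226 -0.11953283] [ 0.46965323 -0.10282616]
knob 195 [ 0.606  -0.0702  0.3047]
(319.0, 209.5) 8.20071029663086 [ 0.6080781  -0.07256988  0.308     ]
plat ((612.4427490234375, -76.98970794677734), (195.718994140625, 247.67340087890625), 81.06031036376953)
brass? 6 [ 0.55103596 -0.0608871   0.10139636] [[250, 309], [251, 308], [251, 309], [251, 310], [252, 309], [252, 310]]
```

View pics/topc.png

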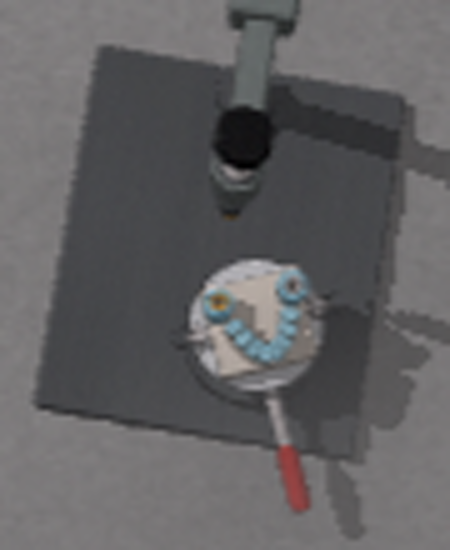

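View pics/scenec.png

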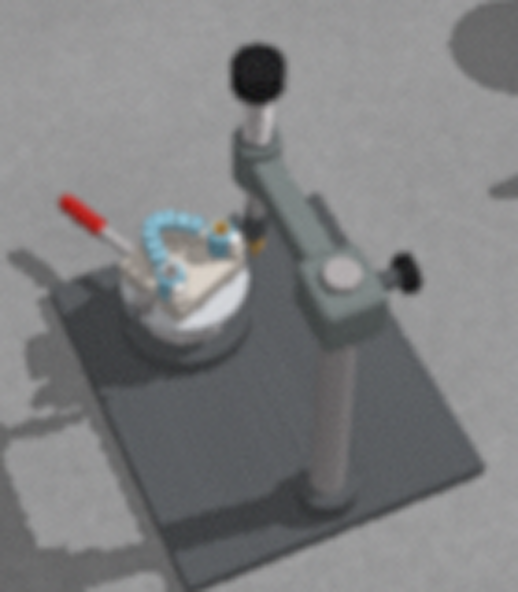

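The top view gives the surveyor a yaw of about −9° and the pin at about (0.599, −0.063). Brass is the left sleeve at crop (217,303), about (0.554, −0.060). The handle is near (0.457, −0.107) at about 12.5°. I'll move above the handle now.

apply_moves(
  targets=[
    [[0.5, -0.87, 0, 1.6, 1], [0.5, -0.87, 0, 1.6, 1], [0.5, -0.87, 0, 1.6, 1], [0.5, -0.87, 0, 1.6, 1], [0.5, -0.87, 0, 1.6, 1], [0.5, -0.87, 0, 1.6, 1], [0.5, -0.87, 0, 1.6, 1], [0.5, -0.87, 0, 1.6, 1]],
  ],
)

```text
clock: 0.87
eef_pos: [0.2776, 0.2059, 0.2154]
tool_rot: [0.006, 1.0, 0.0, 0.0]
ft_force: [0.6, 0.2, -0.1]
grip_width: 0.0856
grasp_force: 0.0
```

apply_moves(
  targets=[
    [[0.5, -0.87, 0, 1.6, 1], [0.5, -0.87, 0, 1.6, 1], [0.5, -0.87, 0, 1.6, 1], [0.5, -0.87, 0, 1.6, 1], [0.5, -0.87, 0, 1.6, 1], [0.5, -0.87, 0, 1.6, 1], [0.5, -0.87, 0, 1.6, 1], [0.3, -0.87, 0, 1.6, 1]],
  ],
)

```text
clock: 1.53
eef_pos: [0.4307, -0.073, 0.2152]
tool_rot: [-0.105, 0.994, -0.0, 0.001]
ft_force: [1.0, 0.5, 1.4]
grip_width: 0.0857
grasp_force: 0.0
```

apply_moves(
  targets=[
    [[0, -0.8, 0, 0, 1], [0, 0, 0, 0, 1], [0, 0, 0, 0, 1]],
  ],
)

```text
clock: 1.78
eef_pos: [0.4289, -0.1041, 0.2148]
tool_rot: [-0.103, 0.995, 0.0, -0.001]
ft_force: [0.3, 1.0, -0.1]
grip_width: 0.0855
grasp_force: 0.0
```

Run:
```python
from h import *
o=get_obs(); print(o["clock"],o["eef_pos"].round(4) if hasattr(o["eef_pos"],"round") else o["eef_pos"],o["tool_rot"])
p,d,K,Rm,e=cam("wrist"); print(K[0,0],e.round(4),Rm.round(3)); cv2.imwrite("pics/w1.png",p)
P=cloud(d,K,Rm,e); h,s,v=cv2.split(cv2.cvtColor(p,cv2.COLOR_BGR2HSV))
red=np.uint8(((h<8)|(h>172))&(s>130)); n,l,st,ct=cv2.connectedComponentsWithStats(red); i=1+st[1:,4].argmax(); m=l==i
print(st[i],P[m].mean(0)); ys,xs=np.nonzero(m); q=np.array([onz((x,y),.045,K,Rm,e)[:2] for x,y in zip(xs,ys)],np.float32)
print(cv2.minAreaRect(q*1000), st[i])
```

```text
1.7833 [ 0.4289 -0.1041  0.2148] [-1.02780734e-01  9.94703796e-01  3.70405345e-04 -5.83950166e-04]
278.7521632686403 [ 0.3623 -0.1184  0.3738] [[-0.206  0.942  0.264]
 [ 0.978  0.198  0.057]
 [ 0.001  0.27  -0.963]]
[307 184  12  33 318] [ 0.45251927 -0.11131659  0.0529178 ]
((455.402099609375, -111.47135925292969), (40.96749496459961, 13.34841537475586), 14.877912521362305) [307 184  12  33 318]
```

View pics/w1.png

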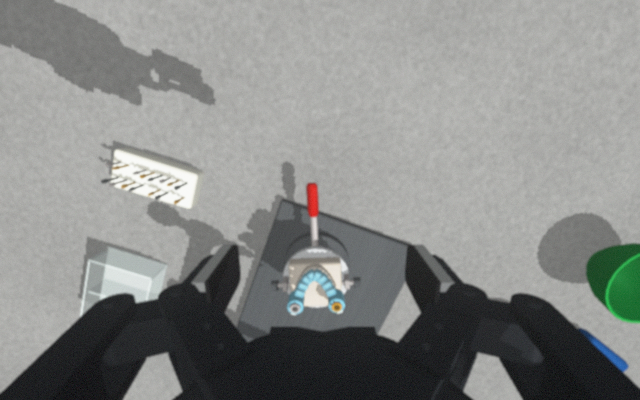

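The wrist view shows the handle at (312,200), the brass sleeve at (338,307) and the steel sleeve at (295,307). The handle works out to (0.455, −0.111) at about 14°. I'll descend around it.

apply_moves(
  targets=[
    [[0.3, -0.1, -0.6, 1, 1], [0.3, -0.08, -0.9, 1, 1], [0, 0, -1, 0, 1], [0, 0, -0.5, 0, 1], [0, 0, 0, 0, 1], [0, 0, 0, 0, 1]],
  ],
)

```text
clock: 2.33
eef_pos: [0.4522, -0.1083, 0.0948]
tool_rot: [-0.123, 0.992, 0.001, -0.001]
ft_force: [0.0, -0.3, -0.4]
grip_width: 0.0851
grasp_force: 0.0
```

Run:
```python
from h import *
o=get_obs(); print(o["clock"],o["eef_pos"],o["tool_rot"])
p,d,K,Rm,e=cam("wrist"); cv2.imwrite("pics/w2.png",p)
P=cloud(d,K,Rm,e); h,s,v=cv2.split(cv2.cvtColor(p,cv2.COLOR_BGR2HSV))
red=np.uint8(((h<8)|(h>172))&(s>130)); n,l,st,ct=cv2.connectedComponentsWithStats(red); i=1+st[1:,4].argmax(); m=l==i
ys,xs=np.nonzero(m); q=np.array([onz((x,y),.048,K,Rm,e)[:2] for x,y in zip(xs,ys)],np.float32)
print(cv2.minAreaRect(q*1000), st[i],P[m].mean(0))
```

```text
2.3333 [ 0.45222615 -0.10828875  0.0948061 ] [-1.23351285e-01  9.92361914e-01  6.39358850e-04 -1.37201247e-03]
((454.02838134765625, -111.33619689941406), (41.75572967529297, 12.665985107421875), 14.261373519897461) [310 188  17  52 813] [ 0.45245934 -0.1117869   0.05105614]
```

View pics/w2.png

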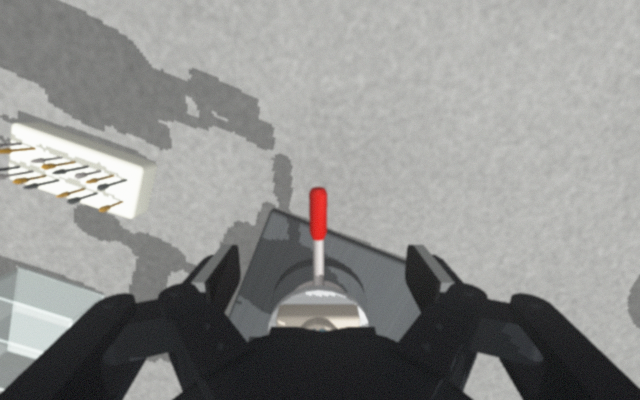

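The handle is centred between the fingers at (318,213). I'll lower, then grip.

apply_moves(
  targets=[
    [[-0.08, -0.1, -0.5, 0, 1], [0, 0, -0.6, 0, 1], [0, 0, -0.2, 0, 1], [0, 0, 0, 0, 1], [0, 0, 0, 0, 1]],
  ],
)

```text
clock: 2.8
eef_pos: [0.4511, -0.1139, 0.0447]
tool_rot: [-0.122, 0.992, -0.0, 0.001]
ft_force: [0.4, -0.8, -0.0]
grip_width: 0.0853
grasp_force: 0.0
```

apply_moves(
  targets=[
    [[0, 0, 0, 0, -1], [0, 0, 0, 0, -1], [0, 0, 0, 0, -1], [0, 0, 0, 0, -1], [0, 0, 0, 0, -1], [0, 0, 0, 0, -1], [0, 0, 0, 0, -1], [0, 0, 0, 0, -1]],
  ],
)

```text
clock: 3.47
eef_pos: [0.4501, -0.114, 0.0433]
tool_rot: [-0.122, 0.993, 0.0, -0.0]
ft_force: [0.3, 0.3, 0.3]
grip_width: 0.0
grasp_force: 0.0
```

Run:
```python
from h import *
o=get_obs(); print(o["clock"],o["eef_pos"],o["tool_rot"],o["grip_width"],o["grasp_force"],o["ft_force"])
for n in("top","scene"):
    p,d,K,Rm,e=cam(n); P=cloud(d,K,Rm,e); h,s,v=cv2.split(cv2.cvtColor(p,cv2.COLOR_BGR2HSV))
    ok=(P[...,0]>.5)&(P[...,0]<.64)&(abs(P[...,1]+.06)<.06)
    for lo,hi in((.085,.125),(.125,.16)):
        b=ok&(P[...,2]>lo)&(P[...,2]<hi)&(h>8)&(h<35)&(s>80); ij=np.argwhere(b)
        if len(ij): uv=ij.mean(0)[::-1]; print(n,lo,len(ij),uv,"depth",P[b].mean(0).round(4),"plane",onz(uv,.1055 if lo<.1 else .131,K,Rm,e).round(4))
    c=p[150:240,300:380] if n=="top" else p[195:305,255:365]
    cv2.imwrite(f"pics/{n}g.png",cv2.resize(c,None,fx=5,fy=5,interpolation=cv2.INTER_CUBIC))
a,b=cv2.imread("pics/topg.png"),cv2.imread("pics/sceneg.png"); b=cv2.resize(b,(390,450)); cv2.imwrite("pics/g.png",np.hstack([a,b]))
```

```text
3.4667 [ 0.45006969 -0.11396683  0.04328402] [-1.22139958e-01  9.92512886e-01  1.02171145e-05 -4.20003968e-05] 2.378718372306162e-05 0.0 [0.33452228 0.28908608 0.33189611]
top 0.085 4 [338.5 200. ] depth [ 0.5539 -0.0596  0.1044] plane [ 0.5536 -0.0596  0.1055]
top 0.125 2 [340.5 183. ] depth [ 0.5937 -0.0632  0.159 ] plane [ 0.6009 -0.0645  0.131 ]
scene 0.085 8 [309.125 251.125] depth [ 0.5516 -0.0614  0.1025] plane [ 0.5536 -0.0626  0.1055]
scene 0.125 8 [318.875 255.875] depth [ 0.6054 -0.0691  0.1477] plane [ 0.5947 -0.0618  0.131 ]
```

View pics/g.png

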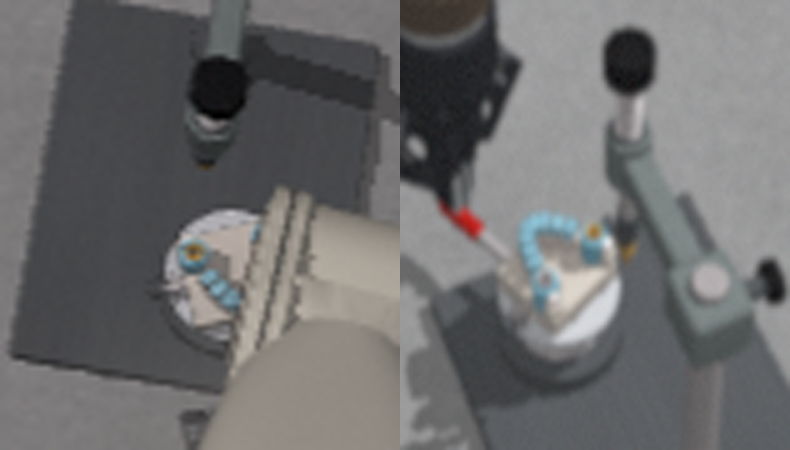

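The grip width reads 0, although the brass sleeve hasn't moved. I'll check with the wrist camera.

Run:
```python
from h import *
p,d,K,Rm,e=cam("wrist"); cv2.imwrite("pics/w3.png",p); P=cloud(d,K,Rm,e); h,s,v=cv2.split(cv2.cvtColor(p,cv2.COLOR_BGR2HSV))
m=((h<8)|(h>172))&(s>130); print(m.sum(),P[m].min(0),P[m].max(0),P[m].mean(0)); o=get_obs(); print(o["grip_width"],o["grasp_force"],o["clock"])
```

```text
424 [ 0.38381576 -0.1307209   0.04285549] [ 0.44644622 -0.10788939  0.20214907] [ 0.43873475 -0.11528697  0.05061727]
0.00013631265730134883 0.0 3.6167
```

View pics/w3.png

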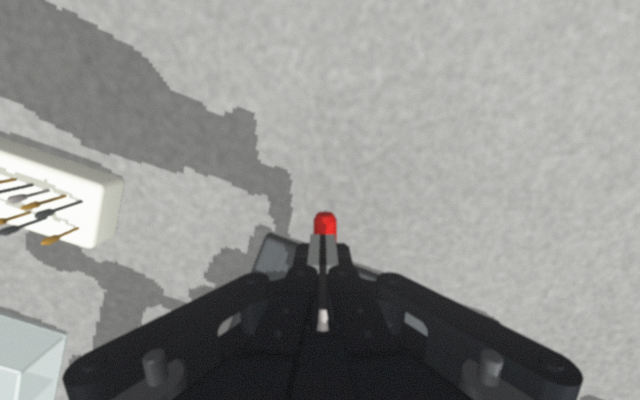

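Run:
```python
from h import *
p,d,K,Rm,e=cam("wrist"); P=cloud(d,K,Rm,e)
for r in (215,230,240,248,256,264,272,285,300,318):
    print(r,[f"{u}:{p[r,u,2]},{p[r,u,1]},{p[r,u,0]} z{P[r,u,2]*1000:.0f} y{P[r,u,1]*1000:.0f} x{P[r,u,0]*1000:.0f}" for u in (308,316,322,328,336)])
p,d,K,Rm,e=cam("scene"); P=cloud(d,K,Rm,e); h,s,v=cv2.split(cv2.cvtColor(p,cv2.COLOR_BGR2HSV))
m=((h<8)|(h>172))&(s>130)&(P[...,0]>.4)&(P[...,0]<.5); print(P[m].min(0),P[m].max(0),m.sum())
for r in range(238,256,2): print(r,[f"{u}:{'R' if m[r,u] else '.'} x{P[r,u,0]*1000:.0f} y{P[r,u,1]*1000:.0f} z{P[r,u,2]*1000:.0f}" for u in range(264,286,3)])
```

```text
215 ['308:176,176,174 z1 y-125 x453', '316:134,87,87 z45 y-121 x437', '322:135,41,36 z49 y-118 x435', '328:149,48,44 z49 y-115 x434', '336:176,174,174 z0 y-104 x448']
230 ['308:174,174,171 z1 y-122 x465', '316:144,39,36 z49 y-119 x444', '322:160,39,40 z52 y-116 x442', '328:232,50,49 z52 y-113 x441', '336:179,112,114 z46 y-107 x443']
240 ['308:171,169,165 z0 y-120 x473', '316:108,107,108 z72 y-120 x440', '322:40,38,39 z72 y-117 x440', '328:104,105,105 z70 y-114 x440', '336:158,124,125 z47 y-106 x449']
248 ['308:72,73,71 z73 y-123 x446', '316:107,108,107 z79 y-119 x441', '322:42,42,36 z80 y-117 x440', '328:108,109,107 z81 y-114 x439', '336:91,93,93 z80 y-110 x439']
256 ['308:89,92,90 z88 y-123 x442', '316:107,108,108 z88 y-119 x441', '322:38,41,39 z89 y-117 x440', '328:108,108,108 z89 y-114 x439', '336:100,103,102 z90 y-111 x438']
264 ['308:91,90,92 z95 y-122 x442', '316:118,119,118 z96 y-119 x441', '322:37,35,33 z95 y-117 x441', '328:116,119,117 z96 y-114 x440', '336:97,98,96 z95 y-111 x439']
272 ['308:38,39,41 z106 y-122 x439', '316:54,57,57 z105 y-119 x440', '322:43,46,44 z98 y-116 
[... 1660 characters left out ...]
450 y-116 z45', '273:R x461 y-113 z55', '276:. x461 y-104 z48', '279:. x430 y-81 z0', '282:. x436 y-75 z2', '285:. x441 y-68 z2']
250 ['264:. x415 y-118 z1', '267:. x422 y-112 z4', '270:. x423 y-104 z0', '273:R x466 y-116 z54', '276:R x469 y-109 z52', '279:. x439 y-85 z4', '282:. x440 y-77 z-1', '285:. x447 y-72 z3']
252 ['264:. x422 y-122 z2', '267:. x423 y-114 z-2', '270:. x431 y-108 z2', '273:. x468 y-117 z48', '276:R x474 y-112 z51', '279:. x479 y-106 z52', '282:. x447 y-81 z1', '285:. x452 y-75 z2']
254 ['264:. x426 y-124 z-0', '267:. x431 y-118 z1', '270:. x436 y-112 z2', '273:. x439 y-104 z-1', '276:. x447 y-99 z4', '279:. x481 y-107 z47', '282:. x489 y-103 z53', '285:. x457 y-78 z0']
```

The wrist depth shows shut fingertips at about z = 0.062, above the bar whose top is at 0.052, so they closed just over it. I'll reopen, go down about 30 mm, and check the heights before closing.

apply_moves(
  targets=[
    [[0, 0, 0, 0, 1], [0, 0, 0, 0, 1], [0, 0, 0, 0, 1], [0, 0, 0, 0, 1], [0, 0, 0, 0, 1], [0, 0, 0, 0, 1], [0, 0, 0, 0, 1], [0, 0, 0, 0, 1]],
  ],
)

```text
clock: 4.38
eef_pos: [0.4501, -0.1139, 0.0433]
tool_rot: [-0.122, 0.993, -0.0, 0.0]
ft_force: [-0.2, 0.3, -0.3]
grip_width: 0.0852
grasp_force: 0.0
```

```bash
cat > tips.py <<'E'
from h import *
o=get_obs(); print(o["clock"],np.round(o["eef_pos"],4),o["grip_width"],np.round(o["ft_force"],1))
p,d,K,Rm,e=cam("wrist"); P=cloud(d,K,Rm,e); M=(P[...,2]>.02)&(d>.05)
t=np.array(o["eef_pos"]); a=R.from_quat(o["tool_rot"]).as_matrix()
L=(P-t)@a  # tool coords
f=M&(abs(L[...,0])<.02)&(abs(L[...,1])>.012)&(abs(L[...,1])<.07)&(d<.22)&(p.max(-1)<140)
for s in(-1,1):
    q=L[f&(np.sign(L[...,1])==s)]
    if len(q): print("side",s,len(q),"tool z max (99pct)",np.percentile(q[:,2],[50,90,99]).round(3))
p,d,K,Rm,e=cam("scene"); P=cloud(d,K,Rm,e); L=(P-t)@a
f=(abs(L[...,0])<.05)&(abs(L[...,1])<.08)&(P[...,2]>.02)&(p.max(-1)<100); print("scene gripper pts lowest z",np.percentile(P[f][:,2],[0,2,5,20]).round(3))
E
python3 tips.py
```

```text
4.3833 [ 0.4501 -0.1139  0.0433] 0.08523681488787158 [-0.2  0.3 -0.3]
side -1 21019 tool z max (99pct) [-0.096 -0.067 -0.036]
side 1 20977 tool z max (99pct) [-0.096 -0.067 -0.037]
scene gripper pts lowest z [0.02  0.092 0.12  0.153]
```

The fingertips actually sit about 20 mm behind the reported TCP when shut, so I'll go 34 mm lower.

apply_moves(
  targets=[
    [[0, 0, -0.25, 0, 1], [0, 0.01, -0.3, 0, 1], [0, 0, -0.3, 0, 1], [0, 0, 0, 0, 1], [0, 0, 0, 0, 1]],
  ],
)

```text
clock: 4.9
eef_pos: [0.4494, -0.1134, 0.0089]
tool_rot: [-0.122, 0.993, 0.0, -0.001]
ft_force: [0.4, 0.4, 0.2]
grip_width: 0.0854
grasp_force: 0.0
```

apply_moves(
  targets=[
    [[0, 0, 0, 0, -1], [0, 0, 0, 0, -1], [0, 0, 0, 0, -1], [0, 0, 0, 0, -1], [0, 0, 0, 0, -1], [0, 0, 0, 0, -1], [0, 0, 0, 0, -1], [0, 0, 0, 0, -1]],
  ],
)

```text
clock: 5.57
eef_pos: [0.4502, -0.1134, 0.0097]
tool_rot: [-0.122, 0.992, 0.0, 0.0]
ft_force: [-1.0, 1.2, 3.4]
grip_width: 0.0122
grasp_force: 58.4
```

Gripped, with 58 N at 12 mm. I'll slide most of the way.

apply_moves(
  targets=[
    [[0.1, 0, 0, 0, -1], [0.15, -0.01, 0, 0, -1], [0.15, -0.01, 0, 0, -1], [0.15, -0.01, 0, 0, -1], [0.15, -0.01, 0, 0, -1], [0.15, -0.01, 0, 0, -1], [0.1, 0, 0, 0, -1], [0, 0, 0, 0, -1]],
  ],
)

```text
clock: 6.23
eef_pos: [0.4887, -0.1158, 0.0096]
tool_rot: [-0.122, 0.993, -0.0, 0.0]
ft_force: [-1.7, -0.1, 4.7]
grip_width: 0.0122
grasp_force: 58.5
```

Run:
```python
from h import *
o=get_obs(); print(o["clock"],np.round(o["eef_pos"],4),np.round(o["ft_force"],1),o["grip_width"],o["grasp_force"])
out=[]
for n in("top","scene"):
    p,d,K,Rm,e=cam(n); P=cloud(d,K,Rm,e); h,s,v=cv2.split(cv2.cvtColor(p,cv2.COLOR_BGR2HSV))
    ok=(P[...,0]>.5)&(P[...,0]<.7)&(abs(P[...,1]+.06)<.06)&(P[...,2]>.08)&(P[...,2]<.2)
    b=np.uint8(ok&(h>8)&(h<35)&(s>70)); nn,l,st,ct=cv2.connectedComponentsWithStats(b,connectivity=8)
    for i in range(1,nn): print(n,st[i],ct[i].round(1),P[l==i].mean(0).round(4),"@.1055",onz(ct[i],.1055,K,Rm,e).round(4),"@.131",onz(ct[i],.131,K,Rm,e).round(4))
    # origin guesses projected
    u,v0=(340,185) if n=="top" else (317,253)
    c=p[v0-25:v0+25,u-30:u+30]; out.append(cv2.resize(c,None,fx=6.5,fy=9,interpolation=cv2.INTER_CUBIC))
cv2.imwrite("pics/s1.png",np.hstack(out));
```

```text
6.2333 [ 0.4887 -0.1158  0.0096] [-1.7 -0.1  4.7] 0.012162523335255625 58.45879973843694
top [341 183   1   1   1] [341. 183.] [ 0.5954 -0.065   0.1524] @.1055 [ 0.6076 -0.0673  0.1055] @.131 [ 0.601  -0.0661  0.131 ]
top [338 186   3   4   7] [339.3 187.6] [ 0.5937 -0.0621  0.1024] @.1055 [ 0.5929 -0.062   0.1055] @.131 [ 0.5866 -0.0609  0.131 ]
scene [317 255   4   4  12] [318.5 256.2] [ 0.604  -0.0692  0.1453] @.1055 [ 0.5787 -0.052   0.1055] @.131 [ 0.5949 -0.063   0.131 ]
scene [316 261   3   4  10] [317.  262.2] [ 0.59   -0.0638  0.1028] @.1055 [ 0.5917 -0.0649  0.1055] @.131 [ 0.6076 -0.0755  0.131 ]
```

View pics/s1.png

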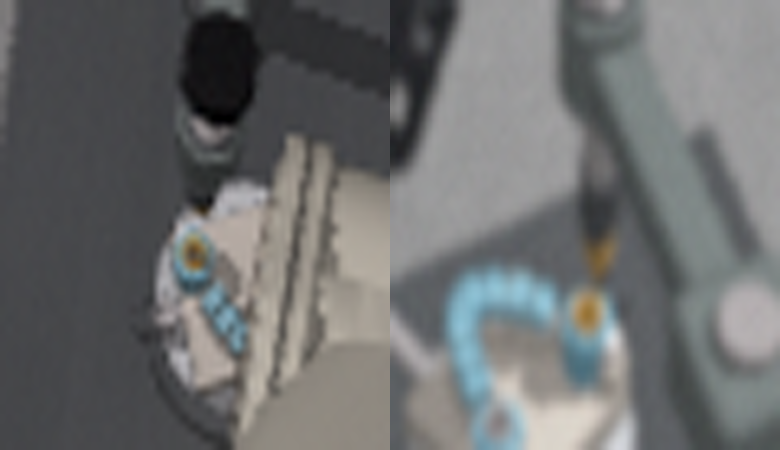

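In the left crop the sleeve at (193,250) sits just short of the pin at (201,210). In the right crop the pin tip is at (598,280) and the sleeve at (588,312). About (+7, −1.7) mm remains.

apply_moves(
  targets=[
    [[0.06, -0.02, 0, 0, -1], [0.06, -0.02, 0, 0, -1], [0.05, 0, 0, 0, -1], [0, 0, 0, 0, -1], [0, 0, 0, 0, -1], [0, 0, 0, 0, -1]],
  ],
)

```text
clock: 6.83
eef_pos: [0.4943, -0.1172, 0.0095]
tool_rot: [-0.122, 0.993, 0.0, -0.0]
ft_force: [-2.8, 0.3, 5.8]
grip_width: 0.012
grasp_force: 58.7
```

```bash
cat > meas.py <<'E'
from h import *
import sys
o=get_obs(); print(o["clock"],np.round(o["eef_pos"],4),np.round(o["ft_force"],1),o["grip_width"])
# averaged frames, brass-coloured blobs; pin/sleeve separated by depth
for n in("top","scene"):
    fr=[cam(n) for _ in range(4)]; p=np.mean([f[0] for f in fr],0); K,Rm,e=fr[0][2:]
    z=np.median([cloud(f[1],K,Rm,e)[...,:] for f in fr],0); P=z
    w=np.clip(p[...,2]-p[...,0]-25,0,None)  # red minus blue = brass weight
    ok=(P[...,0]>.55)&(P[...,0]<.66)&(abs(P[...,1]+.065)<.025)&(P[...,2]>.09)
    for nm,lo,hi,zz in(("sleeve",.09,.122,.1055),("pin",.122,.175,.138)):
        m=ok&(P[...,2]>lo)&(P[...,2]<hi)&(w>0); ys,xs=np.nonzero(m)
        if len(xs)==0: print(n,nm,"none"); continue
        ww=w[m]; c=(np.average(xs,weights=ww),np.average(ys,weights=ww)); print(n,nm,len(xs),np.round(c,2),(xs.min(),xs.max(),ys.min(),ys.max()),onz(c,zz,K,Rm,e).round(4),"depth",np.average(P[m],axis=0,weights=ww).round(4))
    # knob: pixel ray through measured dark top
    v=p.max(-1); k=(P[...,2]>.302)&(P[...,2]<.32)&(abs(P[...,0]-.6)<.03)&(v<90); ys,xs=np.nonzero(k)
    (c,r)=cv2.minEnclosingCircle(np.stack([xs,ys],1).astype(np.float32)); print(n,"knob",np.round(c,1),r,onz((xs.mean(),ys.mean()),.308,K,Rm,e).round(4), onz(c,.308,K,Rm,e).round(4))
    u,v0=(340,185) if n=="top" else (317,258)
    cv2.imwrite(f"pics/m_{n}_{o['clock']:.1f}.png",cv2.resize(np.uint8(p[v0-25:v0+25,u-30:u+30]),None,fx=6.5,fy=9,interpolation=cv2.INTER_CUBIC))
E
python3 meas.py
```

```text
6.8333 [ 0.4943 -0.1172  0.0095] [-2.8  0.3  5.8] 0.01202564582451356
top sleeve 7 [340.17 186.18] (np.int64(339), np.int64(341), np.int64(185), np.int64(187)) [ 0.5974 -0.0647  0.1055] depth [ 0.5974 -0.0647  0.1056]
top pin 1 [341. 183.] (np.int64(341), np.int64(341), np.int64(183), np.int64(183)) [ 0.5992 -0.0657  0.138 ] depth [ 0.594  -0.0648  0.1578]
top knob [343.2 166.7] 5.843439102172852 [ 0.5999 -0.0634  0.308 ] [ 0.5999 -0.0635  0.308 ]
scene sleeve 13 [317.54 264.05] (np.int64(316), np.int64(319), np.int64(263), np.int64(266)) [ 0.597  -0.0668  0.1055] depth [ 0.5952 -0.0656  0.1027]
scene pin 12 [318.83 256.15] (np.int64(317), np.int64(320), np.int64(255), np.int64(258)) [ 0.5998 -0.0654  0.138 ] depth [ 0.6049 -0.0689  0.1461]
scene knob [319.5 208. ] 7.159010887145996 [ 0.6043 -0.069   0.308 ] [ 0.6051 -0.0694  0.308 ]
```

Both views agree that about (+2.4, +1) mm remains. I'll apply it, let go, back off, and check with the closer wrist camera.

apply_moves(
  targets=[
    [[0.03, 0.015, 0, 0, -1], [0.03, 0.01, 0, 0, -1], [0, 0, 0, 0, -1], [0, 0, 0, 0, -1], [0, 0, 0, 0, -1], [0, 0, 0, 0, -1]],
  ],
)

```text
clock: 7.73
eef_pos: [0.4965, -0.1165, 0.0095]
tool_rot: [-0.122, 0.993, -0.0, -0.001]
ft_force: [-2.8, -0.5, 5.9]
grip_width: 0.0122
grasp_force: 58.7
```

apply_moves(
  targets=[
    [[0, 0, 0, 0, 1], [0, 0, 0, 0, 1], [0, 0, 0, 0, 1], [0, 0, 0, 0, 1], [0, 0, 0, 0, 1], [0, 0, 0, 0, 1], [0, 0, 0, 0, 1], [0, 0, 0, 0, 1]],
  ],
)

```text
clock: 8.4
eef_pos: [0.4973, -0.1161, 0.0093]
tool_rot: [-0.122, 0.993, 0.0, -0.0]
ft_force: [-0.6, 0.1, 0.3]
grip_width: 0.0855
grasp_force: 0.0
```

apply_moves(
  targets=[
    [[0, 0, 0.6, 0, 1], [0, 0, 1, 0, 1], [0, 0, 1, 0, 1], [0, 0, 1, 0, 1], [0, 0, 0.4, 0, 1], [0, 0, 0, 0, 1], [0, 0, 0, 0, 1]],
  ],
)

```text
clock: 8.98
eef_pos: [0.4981, -0.1163, 0.1705]
tool_rot: [-0.122, 0.993, -0.001, 0.001]
ft_force: [-0.1, 0.7, 0.3]
grip_width: 0.0853
grasp_force: 0.0
```

```bash
python3 meas.py
cat > wm.py <<'E'
from h import *
o=get_obs(); fr=[cam("wrist") for _ in range(4)]; p=np.mean([f[0] for f in fr],0); K,Rm,e=fr[0][2:]; P=np.median([cloud(f[1],K,Rm,e) for f in fr],0)
print("eye",e.round(4)); cv2.imwrite(f"pics/w_{o['clock']:.1f}.png",p)
w=np.clip(p[...,2]-p[...,0]-30,0,None); ok=(P[...,0]>.55)&(P[...,0]<.66)&(abs(P[...,1]+.065)<.03)&(P[...,2]>.09)&(P[...,2]<.18)
n,l,st,ct=cv2.connectedComponentsWithStats(np.uint8(ok&(w>0)))
for i in range(1,n):
    if st[i,4]>3: print(st[i],ct[i].round(2),P[l==i].mean(0).round(4),"@.1055",onz(ct[i],.1055,K,Rm,e).round(4),"@.138",onz(ct[i],.138,K,Rm,e).round(4))
b=ct[st[1:,4].argmax()+1] if n>1 else (320,300)
u,v=int(b[0]),int(b[1]); cv2.imwrite("pics/wc.png",cv2.resize(np.uint8(p[max(v-50,0):v+50,max(u-65,0):u+65]),None,fx=5,fy=5,interpolation=cv2.INTER_CUBIC)); print("crop",u-65,v-50)
E
python3 wm.py
```

```text
8.9833 [ 0.4981 -0.1163  0.1705] [-0.1  0.7  0.3] 0.08531190369692274
top sleeve 6 [340.07 184.62] (np.int64(339), np.int64(341), np.int64(184), np.int64(186)) [ 0.6024 -0.0644  0.1055] depth [ 0.6025 -0.0644  0.1049]
top pin 2 [340.19 183.  ] (np.int64(340), np.int64(341), np.int64(183), np.int64(183)) [ 0.5991 -0.0633  0.138 ] depth [ 0.5939 -0.0624  0.1581]
top knob [343.2 166.6] 5.817703723907471 [ 0.6001 -0.0634  0.308 ] [ 0.6001 -0.0635  0.308 ]
scene sleeve 14 [318.2  264.71] (np.int64(317), np.int64(320), np.int64(263), np.int64(266)) [ 0.5994 -0.0665  0.1055] depth [ 0.5981 -0.0657  0.1034]
scene pin 13 [318.83 256.15] (np.int64(317), np.int64(320), np.int64(254), np.int64(258)) [ 0.5998 -0.0654  0.138 ] depth [ 0.6053 -0.0692  0.1468]
scene knob [319.5 208. ] 7.159010887145996 [ 0.6044 -0.0691  0.308 ] [ 0.6051 -0.0694  0.308 ]
eye [ 0.4308 -0.1329  0.3273]
[342 316  12  12 113] [347.34 321.21] [ 0.6013 -0.0652  0.1039] @.1055 [ 0.6    -0.0657  0.1055] @.138 [ 0.5752 -0.0756  0.138 ]
crop 282 271[ WARN:0@1.396] global loadsave.cpp:1063 imwrite_ Unsupported depth image for selected encoder is fallbacked to CV_8U.
```

apply_moves(
  targets=[
    [[0, 0, 1, 0, 1], [0, 0, 0.8, 0, 1], [0, 0, 0, 0, 1], [0, 0, 0, 0, 1]],
  ],
)

```text
clock: 9.92
eef_pos: [0.4989, -0.1165, 0.2436]
tool_rot: [-0.122, 0.993, -0.001, 0.003]
ft_force: [-0.4, -0.7, -0.5]
grip_width: 0.0852
grasp_force: 0.0
```

```bash
python3 wm.py 2>/dev/null
python3 - <<'E'
import cv2,numpy as np
a=cv2.imread("pics/wc.png"); print(a.shape)
E
```

```text
eye [ 0.4318 -0.1331  0.4022]
[338 275   9   9  67] [342.21 278.9 ] [ 0.6043 -0.0657  0.1062] @.1055 [ 0.6047 -0.0656  0.1055] @.138 [ 0.5857 -0.073   0.138 ]
[340 292  10  10  47] [343.98 296.98] [ 0.6006 -0.0676  0.1475] @.1055 [ 0.6285 -0.0568  0.1055] @.138 [ 0.6069 -0.0652  0.138 ]
crop 277 228
(500, 650, 3)
```

View pics/wc.png

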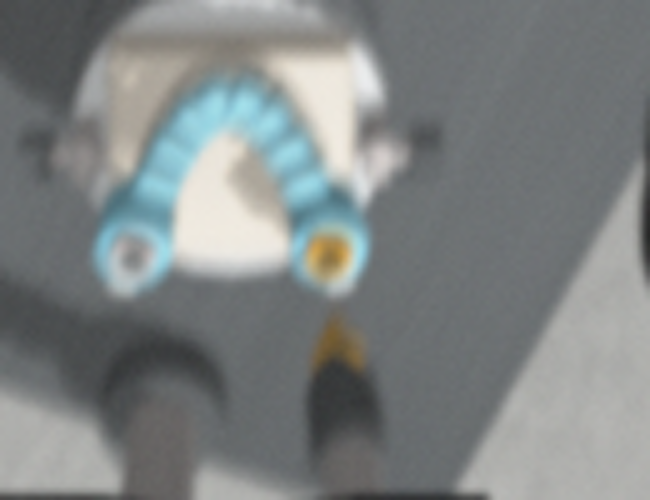

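The wrist crop shows the brass sleeve at (330,256) and the pin tip at (335,308), with collar and chuck above it. I'll compute the offset from both on the same view.

```bash
python3 - <<'E'
from h import *
_,_,K,Rm,e=cam("wrist")
f=lambda x,y:(277+x/5-.5,228+y/5-.5)
s=onz(f(330,256),.1055,K,Rm,e)
print("sleeve",s,"tip",onz(f(335,308),.129,K,Rm,e),onz(f(335,308),.130,K,Rm,e),"pin mid",onz(f(339,343),.138,K,Rm,e))
# collar lower corners seen at pic (312,360),(366,365) approx z .145 top of collar
print("collar top",onz(f(339,365),.147,K,Rm,e))
E
python3 meas.py
```

```text
sleeve [ 0.59825206 -0.06548605  0.1055    ] tip [ 0.59705523 -0.06639719  0.129     ] [ 0.59643881 -0.06664323  0.13      ] pin mid [ 0.59958198 -0.06550735  0.138     ]
collar top [ 0.59884638 -0.06643009  0.147     ]
10.1667 [ 0.4965 -0.116   0.2399] [ 0.1 -0.3 -0.4] 0.08534593859666677
top sleeve 5 [340.22 184.57] (np.int64(339), np.int64(341), np.int64(184), np.int64(186)) [ 0.6025 -0.0649  0.1055] depth [ 0.6019 -0.0648  0.1078]
top pin 2 [340.13 183.  ] (np.int64(340), np.int64(341), np.int64(183), np.int64(183)) [ 0.5991 -0.0631  0.138 ] depth [ 0.5944 -0.0623  0.1561]
top knob [343.2 166.6] 5.817703723907471 [ 0.6001 -0.0634  0.308 ] [ 0.6001 -0.0635  0.308 ]
scene sleeve 14 [318.2 264.7] (np.int64(317), np.int64(320), np.int64(263), np.int64(266)) [ 0.5994 -0.0665  0.1055] depth [ 0.5987 -0.066   0.1043]
scene pin 13 [318.82 256.15] (np.int64(317), np.int64(320), np.int64(254), np.int64(258)) [ 0.5997 -0.0654  0.138 ] depth [ 0.6051 -0.069   0.1464]
scene knob [319.3 208. ] 6.9848551750183105 [ 0.6043 -0.0692  0.308 ] [ 0.6049 -0.0697  0.308 ]
```

Alignment is within about 1 mm on the wrist view, and the pin's taper can centre the free table. Next I'll shut the gripper, rise and go above the knob.

apply_moves(
  targets=[
    [[0, 0, 1, 0, -1], [0, 0, 1, 0, -1], [0, 0, 0.6, 0, -1], [0.5, 0.25, 0, 0, -1], [0.8, 0.4, 0, 0, -1], [0.8, 0.4, 0, 0, -1], [0.45, 0.22, 0, 0, -1], [0, 0, 0, 0, -1]],
  ],
)

```text
clock: 11.23
eef_pos: [0.6022, -0.0632, 0.3427]
tool_rot: [-0.124, 0.992, 0.001, -0.001]
ft_force: [-1.7, 0.1, -0.3]
grip_width: -0.0004
grasp_force: 0.0
```

apply_moves(
  targets=[
    [[0, 0, 0, 0, -1], [0, 0, 0, 0, -1], [0, 0, 0, 0, -1], [0, 0, 0, 0, -1]],
  ],
)

```text
clock: 11.57
eef_pos: [0.5985, -0.066, 0.3462]
tool_rot: [-0.122, 0.993, -0.0, 0.0]
ft_force: [-0.0, -0.4, 0.5]
grip_width: 0.0001
grasp_force: 0.0
```

Run:
```python
from h import *
o=get_obs(); t=np.array(o["eef_pos"]); print(o["clock"],t.round(4),o["tool_rot"],o["grip_width"],np.round(o["ft_force"],2))
p,d,K,Rm,e=cam("scene"); P=cloud(d,K,Rm,e)
f=(abs(P[...,0]-t[0])<.03)&(abs(P[...,1]-t[1])<.03)&(P[...,2]>.28)&(P[...,2]<.44)
for z in np.arange(.28,.44,.006):
    m=f&(abs(P[...,2]-z)<.003); 
    if m.any(): print(round(z,3),m.sum(),P[m].mean(0).round(3),p[m].mean(0).round())
```

```text
11.5667 [ 0.5985 -0.066   0.3462] [-1.21603328e-01  9.92578663e-01 -1.75061162e-04  4.45090062e-04] 5.553437270765966e-05 [-0.04 -0.42  0.45]
0.286 7 [ 0.612 -0.072  0.287] [105. 104. 106.]
0.292 27 [ 0.611 -0.075  0.292] [66. 65. 66.]
0.298 27 [ 0.611 -0.074  0.298] [42. 40. 41.]
0.304 60 [ 0.607 -0.07   0.305] [39. 38. 38.]
0.31 100 [ 0.602 -0.068  0.309] [46. 45. 45.]
0.364 6 [ 0.608 -0.066  0.366] [132. 130. 130.]
0.37 20 [ 0.606 -0.07   0.371] [103. 102. 100.]
0.376 32 [ 0.604 -0.071  0.376] [86. 84. 83.]
0.382 28 [ 0.605 -0.071  0.382] [78. 76. 75.]
0.388 33 [ 0.606 -0.07   0.388] [76. 74. 73.]
0.394 22 [ 0.607 -0.069  0.394] [81. 79. 77.]
0.4 16 [ 0.608 -0.068  0.399] [75. 73. 71.]
0.406 28 [ 0.609 -0.065  0.406] [71. 69. 68.]
0.412 60 [ 0.607 -0.067  0.412] [49. 47. 46.]
0.418 77 [ 0.606 -0.073  0.418] [42. 39. 39.]
0.424 31 [ 0.606 -0.074  0.424] [43. 40. 40.]
0.43 54 [ 0.607 -0.072  0.43 ] [40. 38. 37.]
0.436 38 [ 0.613 -0.064  0.436] [41. 38. 37.]
```

The tips are at 0.366, 58 mm above the knob top and centred on it. I'll lower to just above it, then slowly onto it.

apply_moves(
  targets=[
    [[0.02, 0.02, -0.5, 0, -1], [0, 0, -0.5, 0, -1], [0, 0, -0.2, 0, -1], [0, 0, -0.1, 0, -1], [0, 0, 0, 0, -1], [0, 0, 0, 0, -1]],
  ],
)

```text
clock: 12.12
eef_pos: [0.6002, -0.0647, 0.2944]
tool_rot: [-0.122, 0.993, -0.0, 0.001]
ft_force: [0.1, 0.4, 0.1]
grip_width: -0.0001
grasp_force: 0.0
```

apply_moves(
  targets=[
    [[0, 0, -0.05, 0, -1], [0, 0, -0.05, 0, -1], [0, 0, -0.05, 0, -1], [0, 0, -0.05, 0, -1], [0, 0, 0, 0, -1]],
  ],
)

```text
clock: 12.53
eef_pos: [0.6008, -0.0647, 0.2859]
tool_rot: [-0.122, 0.993, -0.0, 0.001]
ft_force: [1.4, -0.2, 3.7]
grip_width: -0.0001
grasp_force: 1.9
```

apply_moves(
  targets=[
    [[0, 0, -0.05, 0, -1], [0, 0, -0.05, 0, -1], [0, 0, -0.05, 0, -1], [0, 0, -0.05, 0, -1], [0, 0, 0, 0, -1]],
  ],
)

```text
clock: 12.95
eef_pos: [0.6008, -0.0647, 0.2772]
tool_rot: [-0.122, 0.993, -0.0, 0.001]
ft_force: [2.5, -0.7, 4.0]
grip_width: -0.0002
grasp_force: 2.4
```

In contact at 4 N. I'll continue to just above the rim, then on slowly.

apply_moves(
  targets=[
    [[0, 0, -0.05, 0, -1], [0, 0, -0.05, 0, -1], [0, 0, -0.05, 0, -1], [0, 0, -0.05, 0, -1], [0, 0, 0, 0, -1]],
  ],
)

```text
clock: 13.37
eef_pos: [0.6008, -0.0647, 0.2695]
tool_rot: [-0.122, 0.993, -0.0, 0.001]
ft_force: [2.3, -0.5, 5.0]
grip_width: 0.0
grasp_force: 2.9
```

apply_moves(
  targets=[
    [[0, 0, -0.04, 0, -1], [0, 0, -0.04, 0, -1], [0, 0, -0.04, 0, -1], [0, 0, -0.04, 0, -1], [0, 0, 0, 0, -1]],
  ],
)

```text
clock: 13.78
eef_pos: [0.6008, -0.0647, 0.2634]
tool_rot: [-0.122, 0.993, -0.0, 0.001]
ft_force: [2.7, -0.9, 6.6]
grip_width: 0.0003
grasp_force: 3.2
```

```bash
python3 meas.py
```

```text
13.7833 [ 0.6008 -0.0647  0.2634] [ 2.7 -0.9  6.6] 0.00029593036158806783
top sleeve none
top pin none
top knob [0. 0.] 0.0 [nan nan nan] [1.0941 0.9338 0.308 ]
scene sleeve 15 [318.59 264.44] (np.int64(317), np.int64(320), np.int64(263), np.int64(266)) [ 0.5993 -0.0653  0.1055] depth [ 0.6034 -0.0681  0.1122]
scene pin 2 [319.67 262.  ] (np.int64(319), np.int64(320), np.int64(262), np.int64(262)) [ 0.6148 -0.073   0.138 ] depth [ 0.6077 -0.0681  0.1265]
scene knob [320. 207.] 6.403224468231201 [ 0.6065 -0.0706  0.308 ] [ 0.6033 -0.067   0.308 ]meas.py:16: RuntimeWarning: Mean of empty slice.
  (c,r)=cv2.minEnclosingCircle(np.stack([xs,ys],1).astype(np.float32)); print(n,"knob",np.round(c,1),r,onz((xs.mean(),ys.mean()),.308,K,Rm,e).round(4), onz(c,.308,K,Rm,e).round(4))
  ret = ret.dtype.type(ret / rcount)
```

The force matches the spring, and the tip is at the rim. I'll take small steps now.

apply_moves(
  targets=[
    [[0, 0, -0.02, 0, -1], [0, 0, -0.02, 0, -1], [0, 0, 0, 0, -1]],
  ],
)

```text
clock: 14.43
eef_pos: [0.6008, -0.0647, 0.2621]
tool_rot: [-0.122, 0.993, -0.0, 0.001]
ft_force: [1.9, -0.2, 7.1]
grip_width: -0.0
grasp_force: 3.3
```

apply_moves(
  targets=[
    [[0, 0, -0.02, 0, -1], [0, 0, -0.02, 0, -1], [0, 0, 0, 0, -1]],
  ],
)

```text
clock: 14.68
eef_pos: [0.6008, -0.0647, 0.2606]
tool_rot: [-0.122, 0.993, -0.0, 0.001]
ft_force: [2.9, -0.8, 7.1]
grip_width: 0.0001
grasp_force: 3.4
```

apply_moves(
  targets=[
    [[0, 0, -0.02, 0, -1], [0, 0, -0.02, 0, -1], [0, 0, 0, 0, -1]],
  ],
)

```text
clock: 14.93
eef_pos: [0.6008, -0.0647, 0.259]
tool_rot: [-0.122, 0.993, -0.0, 0.001]
ft_force: [2.6, -0.6, 6.4]
grip_width: 0.0003
grasp_force: 3.5
```

The force hasn't jumped, so the pin is entering the hole.

apply_moves(
  targets=[
    [[0, 0, -0.02, 0, -1], [0, 0, -0.02, 0, -1], [0, 0, -0.02, 0, -1], [0, 0, -0.02, 0, -1], [0, 0, 0, 0, -1]],
  ],
)

```text
clock: 15.35
eef_pos: [0.6008, -0.0647, 0.2559]
tool_rot: [-0.122, 0.993, -0.0, 0.001]
ft_force: [1.1, -0.5, 6.5]
grip_width: 0.0001
grasp_force: 3.7
```

apply_moves(
  targets=[
    [[0, 0, -0.02, 0, -1], [0, 0, -0.02, 0, -1], [0, 0, -0.02, 0, -1], [0, 0, 0, 0, -1]],
  ],
)

```text
clock: 15.68
eef_pos: [0.6009, -0.0647, 0.2546]
tool_rot: [-0.122, 0.993, -0.0, 0.002]
ft_force: [0.8, -0.9, 10.6]
grip_width: 0.0
grasp_force: 5.3
```

apply_moves(
  targets=[
    [[0, 0, -0.02, 0, -1], [0, 0, -0.02, 0, -1], [0, 0, 0, 0, -1]],
  ],
)

```text
clock: 15.93
eef_pos: [0.6009, -0.0647, 0.2545]
tool_rot: [-0.122, 0.993, -0.001, 0.003]
ft_force: [-1.2, -0.5, 15.9]
grip_width: -0.0004
grasp_force: 7.9
```

It stopped firmly at the expected depth with 15.9 N on the knob. I'll check that it is steady and aligned.

Run:
```python
from h import *
p,d,K,Rm,e=cam("scene"); P=cloud(d,K,Rm,e)
w=p[...,2].astype(int)-p[...,0]; ok=(abs(P[...,0]-.6)<.03)&(abs(P[...,1]+.066)<.03)&(P[...,2]>.08)&(P[...,2]<.2)&(w>25)
ij=np.argwhere(ok); print(len(ij),ij.min(0),ij.max(0),ij.mean(0),P[ok].min(0).round(4),P[ok].max(0).round(4),P[ok].mean(0).round(4))
q=lambda X:(lambda c:(c[:2]/c[2]).round(1))(K@(Rm.T@(np.array(X)-e)))
print("expected sleeve rim / collar top px (u,v)",q([.599,-.0655,.1055]),q([.599,-.0655,.1095]))
for r in range(254,272): print(r,[tuple(int(c) for c in p[r,u,::-1]) for u in range(314,324)])
for _ in range(4):
    cam("scene"); o=get_obs(); print(o["clock"],np.round(o["ft_force"],1),np.round(o["eef_pos"],4))
```

```text
4 [265 318] [266 319] [265.5 318.5] [ 0.605  -0.0715  0.1102] [ 0.6065 -0.068   0.1155] [ 0.6058 -0.07    0.1122]
expected sleeve rim / collar top px (u,v) [318.5 264.4] [318.5 263.4]
254 [(96, 99, 101), (95, 98, 101), (94, 95, 97), (103, 101, 101), (108, 106, 107), (112, 110, 110), (115, 113, 115), (110, 111, 112), (99, 100, 105), (94, 97, 100)]
255 [(98, 99, 103), (94, 95, 99), (92, 93, 95), (102, 99, 100), (107, 104, 104), (112, 109, 111), (114, 112, 113), (110, 111, 112), (99, 100, 104), (95, 98, 102)]
256 [(95, 98, 101), (89, 90, 94), (88, 88, 90), (97, 94, 96), (108, 106, 107), (112, 109, 109), (114, 113, 114), (107, 108, 111), (100, 102, 106), (97, 100, 103)]
257 [(93, 96, 98), (84, 87, 89), (84, 83, 86), (94, 91, 93), (105, 103, 103), (110, 109, 109), (109, 110, 111), (100, 100, 103), (94, 97, 101), (96, 98, 103)]
258 [(92, 94, 97), (83, 84, 87), (73, 75, 76), (81, 83, 83), (95, 93, 95), (99, 99, 100), (96, 95, 98), (91, 93, 96), (92, 93, 98), (95, 97, 101)]
259 [(93, 96, 97), (78, 81, 84), (65, 67, 68), (68, 68, 73), (76, 77, 79), (81, 83, 84), (80, 80, 83), (78, 80, 82), (8
[... 1491 characters left out ...]
 129), (107, 121, 127), (89, 123, 135), (90, 129, 142), (96, 138, 153), (98, 139, 155), (108, 143, 156), (146, 162, 169), (187, 187, 187), (197, 193, 190)]
270 [(132, 132, 130), (105, 119, 124), (84, 112, 123), (78, 112, 125), (82, 116, 129), (83, 117, 130), (97, 122, 131), (133, 141, 145), (167, 162, 161), (187, 179, 175)]
271 [(139, 139, 135), (113, 125, 128), (87, 114, 123), (79, 111, 124), (79, 113, 125), (85, 118, 130), (100, 119, 127), (131, 133, 133), (160, 156, 151), (179, 172, 166)]
16.0333 [-1.1 -0.6 15.7] [ 0.6009 -0.0647  0.2544]
16.0833 [-1.2 -1.3 15. ] [ 0.6009 -0.0647  0.2544]
16.1333 [-1.   0.7 15.9] [ 0.6009 -0.0647  0.2544]
16.1833 [-0.7  0.1 16.1] [ 0.6009 -0.0647  0.2544]
```

The chuck and collar sit directly over the brass sleeve at (318.5, 265), with blue resin on both sides. The push is steady at about 15.8 N, so I'm handing in.

```bash
python3 -c "
from workcell import order; print(order.job_done())"
```

```text
the job is handed in; nothing more can be done
None
```

I slid the table until the brass sleeve was under the pin, pressed the knob down until the collar met the rim, and handed in at about 16 s with a steady push of about 16 N; the judge's result was not shown.

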